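# Feel the scrap tray home under the button press

## Task

Put the empty scrap tray back under the button press: slide it nose first into the bay, feel gently sideways for the hidden long guide on the left inside, then slide it along that guide until it is fully home against the stop with its front panel flush, and let go of it. Be gentle with the press, whose guides bend if forced, and leave the other things on the bench where they are.

Things in the scene. Friction and masses are not known exactly. Their poses are not given: they have to be found in the camera images.
- tray_mid (a point): centre of the scrap tray, 18 mm above its underside: an open bare aluminium tray, 130 mm long (its x), 90 wide (y), 36 high, 0.2 to 0.4 kg, upright and loose on the bench. +x points to its plain nose, which goes in first; at the other end (x = -65) is the front panel with the pull. z is up
- tray_pull (a point): where to grasp the tray's pull, an upright metal fin on the front panel: 14 mm thick across (tray y), from 4 to 50 mm above the tray's underside, standing out 47 mm along -x; above 34 mm it is cut back 13 mm from the panel to clear the press. The point is 95 mm from tray_mid along -x, 36 mm above the tray's underside, axes as the tray. Pinch the fin across its thickness from above
- press: the button press, grey, fixed to the bench: a low hollow base 160 mm deep (x), 178 wide, 54 high, with a column, ram and lever up to 0.25 m high (all set back over 50 mm from the mouth). Origin: centre of the base, on the bench; +x is the way in. The bay under the base has no floor: the tray slides on the bench. Guides and stop bend if the tray or gripper is forced against the press with more than 15 N
- press_mouth (a point): middle of the bay's mouth, press x = -80, y = 0, 22 mm above the bench; axes as the press. Mouth and bay are 152 mm wide (y -76 to +76), 44 high. A tray with its middle line at y = -22 goes in 70 mm without meeting a guide; moved from there towards +y, its side meets the long guide
- press_guides (a point): a point amid the bay, press x = 0, y = 0, not on the guides. Hidden inside, two rigid upright walls along x, 4 mm thick with blunt front ends, form a lane 93 mm wide. The LONG guide (+y side, left as one looks in) runs from press x = -68 to the stop, the SHORT one (-y side) only from x = +2. The lane's middle lies anywhere from y = -18 to +18 mm: not given, find it by feel
- press_stop (a point): middle of the rear stop's face at rest, press x = +50, y = 0, 22 mm above the bench; axes as the press. The stop is a sprung rubber bar: it yields 0.4 mm per N, up to 5 mm, and comes back. With the nose against it the front panel is flush with the mouth's face and tray_mid is at press x = -15
- mallet: bystander, to be left where it is: a hammer lying on the bench, about 250 mm long
- tack_jar: bystander, to be left where it is: a glass jar with a steel lid, 60 mm across, 55 mm tall
- spool: bystander, to be left where it is: a bare wooden spool standing on end, 44 mm across, 55 mm tall
- tape_measure: bystander, to be left where it is: a grey tape-measure case, 62 x 30 x 58 mm
- screwdriver: bystander, to be left where it is: a screwdriver lying on the bench, about 200 mm long
- button_box: bystander, to be left where it is: a closed cardboard box, 50 x 40 x 30 mm
- die_cup: bystander, to be left where it is: a steel cup, 70 mm across, 50 mm tall
There are look-alikes about, which are no part of the job. Of the things that look like the part that bears tray_mid, take the one that is farthest from the robot's base at the start.

How it is judged (in metres and radians):
On the way:
1. the tray's nose is at least 25 mm inside the mouth (x of tray_mid in the frame of press between -0.12 and -0.03 m and y of tray_mid in the frame of press between -0.035 and 0.035 m and height (world z) of tray_mid below 0.03 m), for 0.2 s.
At the end, for the whole second after the job is handed in: The tray lies flat on the bench in the lane under the press, its front panel flush with the mouth's face (tray_mid within 4 mm of x = -15 mm in the press frame), in line with the bay within 0.06 rad, released and at rest (x of tray_mid in the frame of press between -0.019 and -0.009 m and y of tray_mid in the frame of press between -0.023 and 0.023 m and angle between the x axis of tray_mid and the x axis of press, either way round below 0.06 rad and angle between tray_mid's own z axis and vertical below 0.05 rad and height (world z) of tray_mid below 0.023 m and linear speed of tray below 0.01 m/s); the robot touches nothing.
It fails at once if the tray is forced against the press with more than 15 N (contact force between tray and press above 15 N).
It fails at once if the gripper or arm pushes the press with more than 15 N (contact force between any of the fingers, the arm and press above 15 N).
It fails at once if a bystander is moved more than 20 mm (distance of any of mallet, tack_jar, spool, tape_measure, screwdriver, button_box, die_cup from where it was at the start of the episode above 0.02 m).
It also fails if it takes over 72 s, if anything falls off the work surface, if the arm or the gripper's body presses on something with over 40 N, if the wrist force passes 120 N, or if a joint passes its speed limit or range.

## Robot

A 7-joint arm with a two-finger parallel gripper is mounted at the origin on the work surface. World frame = base frame: x ahead of the robot, y to its left, z up, the work surface at z = 0. Lengths are in m, angles in degrees, forces in N, time in s.
With the tool pointing down it reaches from about 0.425 to 0.875 m from the base axis. Payload 4.7 kg.
Tool frame: the origin (TCP) lies on the centre line of the jaws, within the pads' length; the fingertips stand 8 mm ahead of it and the grasp point (between the pads) lies 11 mm behind it; z points along the fingers, y is the direction in which the jaws open and shut (so a half turn about z gives the same grasp; the last joint's range is limited). The gripper opens to 87 mm and grips with 3 to 60 N. Pads are 19 mm wide; open, the fingers measure 117 mm over their backs; the gripper's body (75 mm by 190 mm) begins 51 mm behind the grasp point.
Start: joints at [-73.104, 18.392, -4.016, 83.108, 1.295, 78.541, -3.26], TCP at [0.18, 0.625, 0.231] pointing down, gripper open.
Joint ranges: [-163.93, 163.93], [-17.29, 119.83], [-79.2, 71.16], [3.27, 140.29], [-89.18, 269.18], [5.43, 117.66], [-154.24, 154.24]. Speed limits (degrees/s): [147.25, 147.25, 180, 180, 180, 180, 180].

## Interface

Orientations are given as [roll, pitch, yaw] about the fixed x, y, z axes, in that order (R = Rz(yaw) Ry(pitch) Rx(roll)).
In Python, from cell import bot gives the robot as it stands.
- The arm moves only by the tool step_arm, never from a script. Its argument "plan" is text: rows parted by semicolons, each of 7 numbers parted by spaces: the shift along the tool's x, y, z in mm, then the turn, a rotation vector about the tool's x, y, z in rad, then the closure in counts, from 0 (fully open) to 255 (shut). A call has 1 to 10 rows; each row is the pose to reach, as a shift and turn from the pose measured when the call began, along the tool's axes at that moment; what a row does not reach only later rows make up. A row lasts 1/12 s, in which the tool goes at most 41.7 mm and 7.16 degrees, less where a joint would pass 70% of its speed; a pose out of reach is approached as far as the arm can. A call with a gripper value outside its range is refused whole. The fingers move at their own pace and stop on an object; "squeeze" is the grip in N (left out, the last holds). Time passes only in rows, so rows that repeat a pose let the fingers close. It gives the time, the measured TCP pose, the force and the opening at its end, in the units of the state.
- bot.get_state(): the state, without advancing time (a new reading comes with each control period).
- bot.snapshot(name): name is "side" or "top" or "wrist"; returns the picture (480x640x3 uint8, red, green, blue); there is no depth.
- bot.get_calibration(name): a dict with "fx", "fy", "cx", "cy" (pixels), "eye" and "attitude" of the camera in the world; the wrist camera has in their place "hand_eye" (4x4, takes a point from camera to tool coordinates, whose origin is the TCP and whose axes are the flange's). Camera axes: x right, y down, z forward; pixel columns grow to the right and rows downward; lengths in m; the calibration is good to about 2 mm. The wrist camera is an equidistant fisheye: a pixel r from the principal point sees the ray r / f radians off the axis. A picture is of the moment at which its call begins: read the wrist's pose just before it. get_calibration takes no time and is no camera call.
- bot.finish_job(): hands the job in, once; it reports no verdict.
Trained networks look in the newest picture that a camera, given by its name, has taken for a name from the list of things; names that differ only in an ending like _2 or _b are one class to them, and where a whole thing is asked for, a point or a joint stands for the part that bears it (a point fixed in the world has none). Each returns a list of dicts, best first, with "conf" (0 to 1); they miss things now and then, are a little off and sometimes report something else, mostly with a low value. They report only what shows in the picture. A call takes as long as a camera call. They do not tell look-alikes from the thing itself.
- bot.trace(camera, thing): "region" (480x640 bool, what is visible of it) and "box" ([left, top, width, height] in pixels, round what is visible of it).
- bot.tip_of(camera, thing): "xy" ([column, row] in pixels: a listed point, or the origin of a listed thing).
The state is a dict: "t": time; "q": joint angles; "joint_velocities": joint speeds; "joint_torque": joint torques, N m; "eef_pos": TCP position; "tool_rot": TCP orientation; "force": force on the tool from outside, world axes, zero at the start; "ft_torque": the same for the moment, N m; "gripper_width": opening from 0.0 (shut) to 1.0 (fully open).
Only numpy, scipy, OpenCV 4.12 (cv2) and the standard library are available. Lean on these libraries where they do the work, as an engineer would, in place of code of your own. Each camera call takes 0.05 s, during which the arm holds its last target.

## Working session

There is one attempt and no reset: what is moved stays moved. The work goes in short steps, Python scripts to look and compute and a tool call to move; the robot and the scene stay as the last step left them, time stands still between calls to the robot, and variables do not carry over. Pictures are saved under pics/ and viewed, and the job is handed in when it is done.

Besides the shell and the picture viewer there is one more tool, called after ">>>" as name(argument=value, ...), one argument or row to a line, values as JSON. step_arm: Moves the arm, as the interface text tells. Its arguments: {"type":"object","properties":{"plan":{"type":"string"},"squeeze":{"type":"number"}},"required":["plan"]}

```bash
ls; mkdir -p pics; python3 - <<'E'
from cell import bot
import cv2
print(bot.get_state())
for n in ("side","top"):
    im=bot.snapshot(n); cv2.imwrite(f"pics/{n}0.png",im[:,:,::-1]); print(n,bot.get_calibration(n))
    for th in ("tray_mid","tray_pull","press","press_mouth","press_stop"):
        for d in bot.tip_of(n,th): print(n,th,d)
    for d in bot.trace(n,"tray_mid"): print(n,"trace",d["box"],d["conf"])
print(bot.get_calibration("wrist"))
E
```

```text
pics
{'t': 0.0, 'q': array([-73.10508781,  18.43687611,  -4.01665044,  83.17651658,
         1.29480737,  78.5390925 ,  -3.26023976]), 'joint_velocities': array([-0.00368451,  0.02825183,  0.14979891,  0.02140065,  0.04021803,
        0.09324102, -0.00842583]), 'joint_torque': array([-6.06041613e-04, -4.91300261e+01, -4.04407466e-01, -3.12524629e+01,
       -6.38546515e-02,  4.41243604e-02,  2.04380799e-04]), 'eef_pos': array([0.17999862, 0.6240169 , 0.22947224]), 'tool_rot': array([-1.79892752e+02,  5.24046257e-03,  1.63915662e+02]), 'force': array([0.62462885, 0.13475306, 0.8436517 ]), 'ft_torque': array([ 0.02055659, -0.0013393 , -0.02685931]), 'gripper_width': 1.0026484876921826}
side {'fx': 531.6326330253528, 'fy': 531.6326330253528, 'cx': 317.46883084917135, 'cy': 224.05642912344368, 'eye': array([0.41838094, 0.79045036, 0.88786146]), 'attitude': array([-137.11077211,   -0.7310987 , -168.35164914])}
side tray_mid {'xy': [351.9, 161.3], 'conf': 0.83}
side tray_mid {'xy': [423.6, 278.6], 'conf': 0.66}
side tray_mid {'xy': [433.4, 148.1], 'conf': 0.56}
side tray_pull {'xy': [381.7
[... 1124 characters left out ...]
6], 'conf': 0.7}
top press {'xy': [276.1, 224.7], 'conf': 0.68}
top press_mouth {'xy': [311.9, 227.4], 'conf': 0.89}
top trace [408.7, 218.4, 89.2, 51.8] 0.75
top trace [444.4, 304.2, 89.4, 61.8] 0.73
top trace [259.3, 288.8, 60.7, 87.5] 0.69
{'fx': 371.64829954431775, 'fy': 371.64829954431775, 'cx': 314.9989809148199, 'cy': 241.49772368717123, 'hand_eye': array([[ 5.27818784e-04, -9.53681128e-01, -3.00818927e-01,
         8.32818020e-02],
       [ 9.99999462e-01,  7.71834555e-04, -6.92328611e-04,
        -3.36810360e-04],
       [ 8.92443173e-04, -3.00818400e-01,  9.53681023e-01,
        -1.54280874e-01],
       [ 0.00000000e+00,  0.00000000e+00,  0.00000000e+00,
         1.00000000e+00]])}
```

View pics/top0.png

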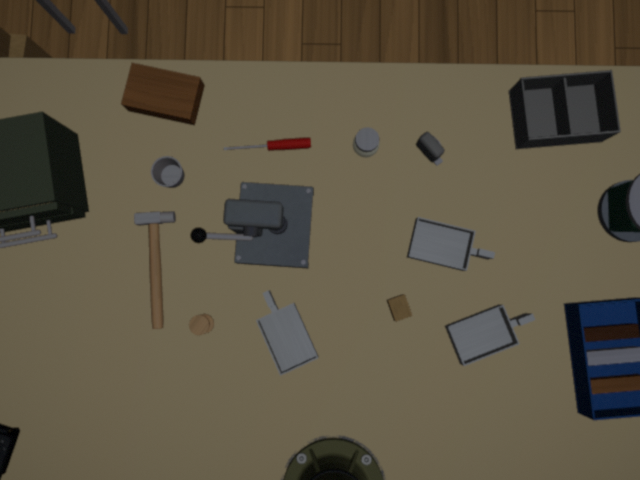

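View pics/side0.png

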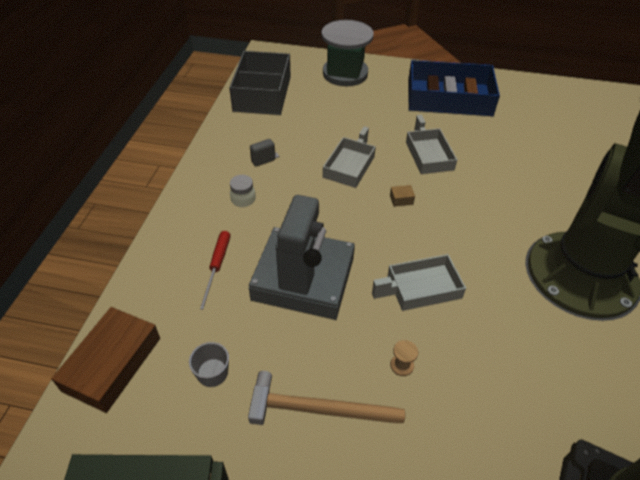

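The top view shows three trays at about (440,243), (480,334) and (288,338), and the press at (275,225) with its mouth on the right edge at (312,227). The base is at about (335,475). The tray at (440,243) looks farthest, so I'll measure it next.

```bash
cat > h.py <<'E'
import numpy as np, cv2
from scipy.spatial.transform import Rotation as R
from cell import bot
def cam(n,st=None):
    c=bot.get_calibration(n)
    if n=="wrist":
        st=st or bot.get_state()
        H=np.array(c["hand_eye"]); T=np.eye(4); T[:3,:3]=R.from_euler("xyz",st["tool_rot"],degrees=True).as_matrix(); T[:3,3]=st["eef_pos"]
        M=T@H; return c,M[:3,:3],M[:3,3]
    return c,R.from_euler("xyz",c["attitude"],degrees=True).as_matrix(),np.array(c["eye"])
def ray(n,xy,C=None):
    c,Rm,e=C or cam(n)
    u=np.array([(xy[0]-c["cx"])/c["fx"],(xy[1]-c["cy"])/c["fy"]])
    if n=="wrist":
        r=np.hypot(*u); d=np.r_[u/max(r,1e-9)*np.sin(r),np.cos(r)]
    else: d=np.r_[u,1]
    return e,Rm@d
def atz(n,xy,z,C=None):
    e,d=ray(n,xy,C); return e+d*(z-e[2])/d[2]
def proj(n,P,C=None):
    c,Rm,e=C or cam(n); p=Rm.T@(np.asarray(P)-e)
    if n=="wrist":
        th=np.arctan2(np.hypot(p[0],p[1]),p[2]); s=th/np.hypot(p[0],p[1])
        return np.array([c["cx"]+c["fx"]*p[0]*s,c["cy"]+c["fy"]*p[1]*s])
    return np.array([c["cx"]+c["fx"]*p[0]/p[2],c["cy"]+c["fy"]*p[1]/p[2]])
E
python3 - <<'E'
from h import *
for p in [(439.8,241.3),(480,334.6),(288.8,340.8)]: q=atz("top",p,.018); print("mid",q,np.hypot(*q[:2]))
for p in [(351.9,161.3),(433.4,148.1),(423.6,278.6)]: q=atz("side",p,.018); print("side mid",q)
print("pull",atz("top",(483.5,254.7),.036),atz("side",(363,131.7),.036))
print("mouth",atz("top",(311.9,227.4),.022),atz("side",(312.9,241.9),.022))
print("press",atz("top",(276.1,224.7),0),atz("side",(301,279.4),0))
for p in [(242,182.5),(313.5,186.5),(309,268),(235,264)]: print("corner",atz("top",p,.054))
# side corners
for p in [(276,229),(354,241),(335,308),(250,287)]: print("side corner",atz("side",p,.054))
im=bot.snapshot("top"); 
cv2.imwrite("pics/topz.png",cv2.resize(im[165:285,220:510,::-1],None,fx=2.75,fy=2.75,interpolation=cv2.INTER_CUBIC))
E
```

```text
mid [ 0.54305765 -0.23088014  0.018     ] 0.5900993508365766
mid [ 0.33911545 -0.3177187   0.018     ] 0.46469825070787674
mid [0.3189184  0.10105099 0.018     ] 0.3345448405063536
side mid [ 0.52960449 -0.23240194  0.018     ]
side mid [ 0.33181982 -0.32988271  0.018     ]
side mid [0.32779538 0.09955346 0.018     ]
pull [ 0.51341282 -0.32230682  0.036     ] [ 0.5177763  -0.33477049  0.036     ]
mouth [0.56946965 0.05453458 0.022     ] [0.56898883 0.05393445 0.022     ]
press [0.57692674 0.13640751 0.        ] [0.5755628  0.14134953 0.        ]
corner [0.66237907 0.2085312  0.054     ]
corner [0.65579861 0.05192277 0.054     ]
corner [0.47772613 0.05866308 0.054     ]
corner [0.48387463 0.21844613 0.054     ]
side corner [0.64736612 0.0623912  0.054     ]
side corner [0.48033371 0.0605256  0.054     ]
side corner [0.48915177 0.23223748 0.054     ]
side corner [0.65787504 0.21931545 0.054     ]
```

View pics/topz.png

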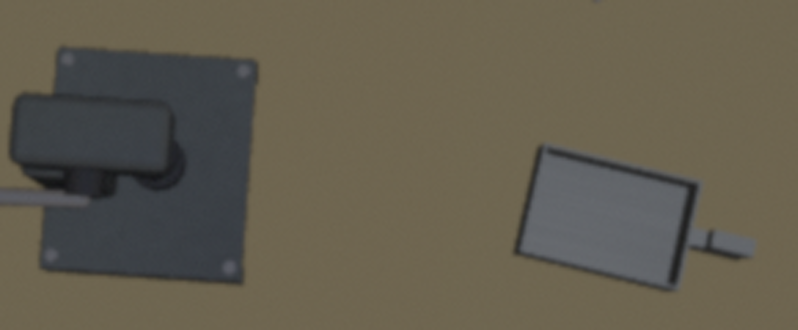

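```bash
cat > go.py <<'E'
import sys
from h import *
# target: x y z yaw [m, deg] (tool down)
a=[float(v) for v in sys.argv[1:5]]
st=bot.get_state(); R0=R.from_euler("xyz",st["tool_rot"],degrees=True)
s=R0.inv().apply(np.array(a[:3])-st["eef_pos"])*1000
r=(R0.inv()*R.from_euler("xyz",[180,0,a[3]],degrees=True)).as_rotvec()
print("shift",np.round(s,1),"rot",np.round(r,3),"rows",max(np.linalg.norm(s)/41.7,np.degrees(np.linalg.norm(r))/7.16))
E
python3 go.py 0.42 0.42 0.38 120
python3 - <<'E'
from h import *
# tray corners from zoom
o=np.array([220,165])
P=[atz("top",o+np.array(p)/2.75,.036) for p in [(541,146),(516,254),(698,183),(674,291)]]
for p in P: print(p)
n=(P[0]+P[1])/2; b=(P[2]+P[3])/2; d=n-b; print("mid",(n+b)/2,"len",np.linalg.norm(d),"w",np.linalg.norm(P[0]-P[1]),"yaw",np.degrees(np.arctan2(d[1],d[0])), np.degrees(np.arctan2(*(P[0]-P[1])[[1,0]])))
E
```

```text
shift [-287.2 -130.1 -149.4] rot [ 0.    -0.     0.766] rows 8.365745734368973
[ 0.59200054 -0.17645037  0.036     ]
[ 0.50502587 -0.15644131  0.036     ]
[ 0.56406744 -0.30173745  0.036     ]
[ 0.4775493  -0.28173095  0.036     ]
mid [ 0.53466079 -0.22909002  0.036     ] len 0.1283149665731184 w 0.0892466086255395 yaw 77.53091895204096 -12.955822306976174
```

>>> step_arm(
  plan="-30 -13 -40 0 0 0.08 0; -60 -26 -80 0 0 0.16 0; -90 -39 -110 0 0 0.24 0; -120 -53 -149 0 0 0.33 0; -160 -72 -149 0 0 0.43 0; -200 -91 -149 0 0 0.53 0; -240 -110 -149 0 0 0.64 0; -270 -122 -149 0 0 0.72 0; -287 -130 -149 0 0 0.766 0; -287 -130 -149 0 0 0.766 0",
)

```text
t: 1.58
eef_pos: [0.4286, 0.4113, 0.3805]
tool_rot: [179.8, 0.3, 119.0]
force: [1.3, -0.7, 0.1]
gripper_width: 0.998
```

```bash
python3 go.py 0.53 0.06 0.37 90
```

```text
shift [-356.3  -81.8   12.3] rot [0.005 0.005 0.507] rows 8.772833096963172
```

>>> step_arm(
  plan="-36 -8 1 0 0 0.05 0; -74 -17 2 0 0 0.1 0; -113 -26 3 0 0 0.16 0; -152 -35 5 0 0 0.21 0; -191 -44 6 0 0 0.27 0; -230 -53 7 0 0 0.32 0; -269 -62 9 0 0 0.38 0; -308 -71 10 0 0 0.44 0; -340 -78 12 0 0 0.48 0; -356 -82 12 0.005 0.005 0.507 0",
)

```text
t: 2.42
eef_pos: [0.5301, 0.0549, 0.3706]
tool_rot: [180.0, 0.1, 89.5]
force: [0.1, 0.0, -0.5]
gripper_width: 1.002
```

```bash
python3 go.py 0.51 -0.32 0.25 77.3
python3 - <<'E'
from h import *
st=bot.get_state(); im=bot.snapshot("wrist"); cv2.imwrite("pics/w1.png",im[:,:,::-1])
E
```

```text
shift [-375.   -17.1  120.9] rot [0.001 0.001 0.213] rows 9.457042082556207
```

View pics/w1.png

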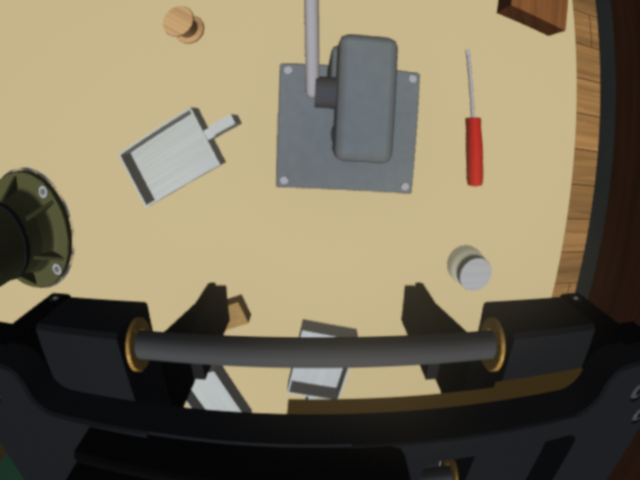

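The wrist view from above shows the press with mouth-side corners at about (277,186) and (411,192), and rear corners at (281,64) and (419,72).

```bash
python3 - <<'E'
from h import *
C=cam("wrist")
im=cv2.imread("pics/w1.png"); cv2.imwrite("pics/w1z.png",cv2.resize(im[50:205,260:435],None,fx=3.8,fy=3.8,interpolation=cv2.INTER_CUBIC))
for nm,px in dict(ml=(277,187),mr=(411,192.5),rr=(419.5,72),rl=(281,63.5)).items(): print(nm,atz("wrist",px,.054,C))
E
```

```text
ml [0.48193115 0.06011496 0.054     ]
mr [0.65651275 0.052095   0.054     ]
rr [0.665088   0.21031877 0.054     ]
rl [0.49038183 0.2182988  0.054     ]
```

View pics/w1z.png

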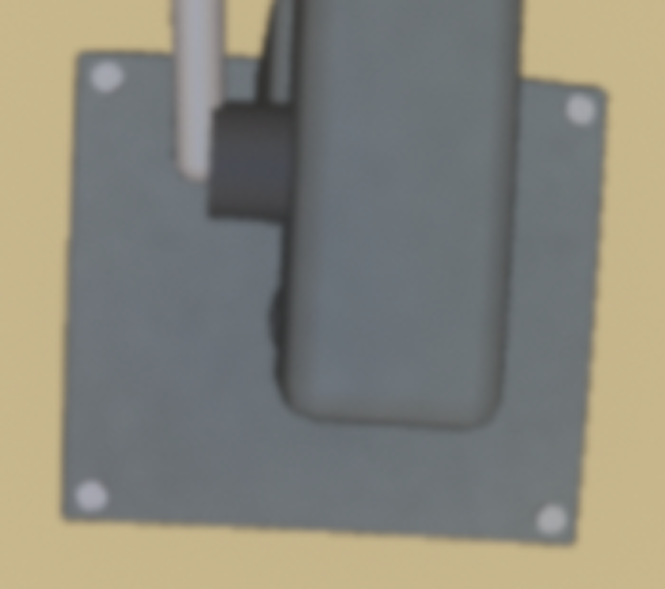

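>>> step_arm(
  plan="-38 -2 1 0 0 0.02 0; -78 -4 2 0 0 0.04 0; -119 -6 20 0 0 0.06 0; -156 -8 36 0 0 0.09 0; -193 -9 52 0 0 0.11 0; -231 -11 67 0 0 0.13 0; -269 -13 82 0 0 0.15 0; -307 -14 98 0 0 0.17 0; -345 -16 112 0 0 0.2 0; -375 -17 121 0 0 0.213 0",
)

```text
t: 3.3
eef_pos: [0.5087, -0.3234, 0.2488]
tool_rot: [-180.0, 0.1, 77.0]
force: [0.0, 0.6, -0.4]
gripper_width: 0.999
```

```bash
python3 - <<'E'
from h import *
st=bot.get_state(); C=cam("wrist",st); print(st["eef_pos"],st["tool_rot"]); im=bot.snapshot("wrist"); cv2.imwrite("pics/w2.png",im[:,:,::-1])
np.save("C2.npy",np.c_[C[1],C[2]])
for th in("tray_mid","tray_pull"):
  for d in bot.tip_of("wrist",th): print(th,d,atz("wrist",d["xy"],.018 if th=="tray_mid" else .036,C))
E
```

```text
[ 0.5086704  -0.323447    0.24878876] [-1.79978372e+02  8.75442836e-02  7.70259957e+01]
tray_mid {'xy': [168.4, 238.2], 'conf': 0.95} [ 0.33702859 -0.32042737  0.018     ]
tray_mid {'xy': [323.0, 115.8], 'conf': 0.61} [ 0.53754965 -0.23293949  0.018     ]
tray_pull {'xy': [215.7, 306.1], 'conf': 0.68} [ 0.37345812 -0.40613594  0.036     ]
tray_pull {'xy': [324.7, 207.5], 'conf': 0.56} [ 0.51848749 -0.32332866  0.036     ]
```

View pics/w2.png

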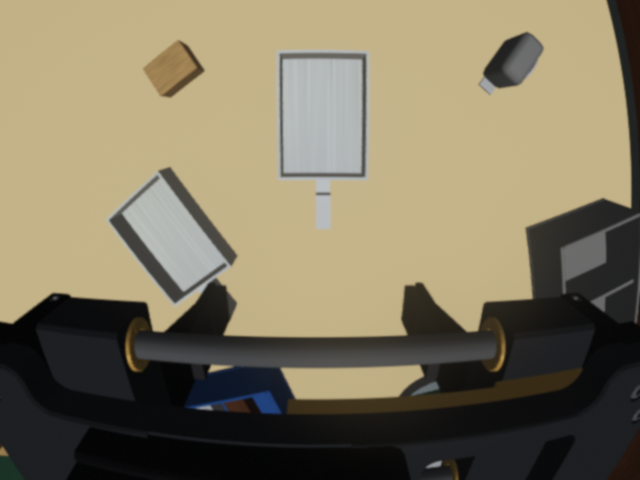

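Press yaw is about 87.5°, with the mouth at about (0.568, 0.056). In this view the target tray is upright at (323,115). Its fin runs from (323,193) to (323,228) and lines up with the tool.

```bash
python3 - <<'E'
from h import *
C=cam("wrist")
print("fin tip",atz("wrist",(323,229),.05,C),"fin root",atz("wrist",(323.3,194),.05,C))
P=[atz("wrist",p,.036,C) for p in [(278,51.5),(367,51.5),(278.5,180),(368,180)]]
n=(P[0]+P[1])/2; b=(P[2]+P[3])/2; d=n-b; print("mid",(n+b)/2,"len",np.linalg.norm(d),np.linalg.norm(P[2]-P[3]),np.linalg.norm(P[0]-P[1]),"yaw",np.degrees(np.arctan2(d[1],d[0])),np.degrees(np.arctan2(*(P[0]-P[1])[[1,0]])),np.degrees(np.arctan2(*(P[2]-P[3])[[1,0]])))
u=d/np.linalg.norm(d); print("pull", (n+b)/2-u*.095)
E
python3 go.py 0.514 -0.323 0.06 77
```

```text
fin tip [ 0.51168155 -0.34138583  0.05      ] fin root [ 0.51972664 -0.30722758  0.05      ]
mid [ 0.53684088 -0.23274385  0.036     ] len 0.12896581507970906 0.08939377538943567 0.08633591814780066 yaw 77.34018208747733 167.2895691940043 167.0641072016402
pull [ 0.51602049 -0.32543425  0.036     ]
shift [  2.3   5.8 189.1] rot [-0.002  0.002 -0.002] rows 4.537679503119993
```

```bash
python3 go.py 0.5153 -0.326 0.027 77.2
```

```text
shift [-2.000e-01  7.800e+00  2.221e+02] rot [-0.002  0.002 -0.006] rows 5.329944941539626
```

>>> step_arm(
  plan="0 2 38 0 0 0 0; 0 4 78 0 0 0 0; 0 8 118 0 0 0 0; 0 8 152 0 0 0 0; 0 8 175 0 0 -0.005 0; 0 8 195 0 0 -0.005 0; 0 8 210 0 0 -0.005 0; 0 8 219 0 0 -0.005 0; 0 8 222 0 0 -0.005 0; 0 8 222 0 0 -0.005 0",
)

```text
t: 4.28
eef_pos: [0.5162, -0.325, 0.0272]
tool_rot: [-179.9, 0.1, 77.2]
force: [0.3, 0.4, -0.6]
gripper_width: 1.002
```

```bash
python3 - <<'E'
from h import *
st=bot.get_state(); print(st["eef_pos"],st["tool_rot"],st["force"]); im=bot.snapshot("wrist"); cv2.imwrite("pics/w3.png",im[:,:,::-1])
E
```

```text
[ 0.51619021 -0.32502381  0.02719687] [-1.79913823e+02  1.13622034e-01  7.72316887e+01] [ 0.26239579  0.44258237 -0.62338949]
```

View pics/w3.png

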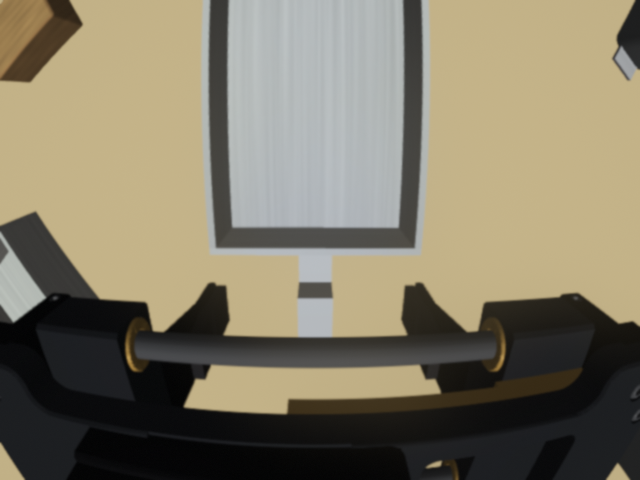

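The fin (col 315) is centred between the fingers, so I'll close.

>>> step_arm(
  plan="0 0 0 0 0 0 255; 0 0 0 0 0 0 255; 0 0 0 0 0 0 255; 0 0 0 0 0 0 255; 0 0 0 0 0 0 255; 0 0 0 0 0 0 255; 0 0 0 0 0 0 255; 0 0 0 0 0 0 255",
  squeeze=15,
)

```text
t: 5.0
eef_pos: [0.5164, -0.3256, 0.0279]
tool_rot: [-180.0, 0.1, 77.2]
force: [0.3, 0.3, 0.5]
gripper_width: 0.477
```

```bash
python3 - <<'E'
from h import *
st=bot.get_state(); print(st); 
E
```

```text
{'t': 5.0, 'q': array([ -4.16179653,  28.89528321,  42.34010544, 102.17471829,
       -22.48991662,  57.67663816,  34.09560359]), 'joint_velocities': array([-0.02420481,  0.07957187,  0.03264932, -0.0360114 ,  0.10417262,
        0.01916318,  0.0153287 ]), 'joint_torque': array([ 1.79447696e-03, -4.36903811e+01,  1.05071470e+01, -2.48951447e+01,
       -1.52176002e-02,  6.91390922e-02, -6.55707868e-05]), 'eef_pos': array([ 0.51643139, -0.32564174,  0.02794874]), 'tool_rot': array([-1.79982590e+02,  1.37075787e-01,  7.72052371e+01]), 'force': array([0.30348241, 0.33942003, 0.52771458]), 'ft_torque': array([-0.08841116,  0.03751033,  0.03994884]), 'gripper_width': 0.476860111780898}
```

Still closing; wait longer.

>>> step_arm(
  plan="0 0 0 0 0 0 255; 0 0 0 0 0 0 255; 0 0 0 0 0 0 255; 0 0 0 0 0 0 255; 0 0 0 0 0 0 255; 0 0 0 0 0 0 255; 0 0 0 0 0 0 255; 0 0 0 0 0 0 255; 0 0 0 0 0 0 255",
)

```text
t: 5.75
eef_pos: [0.5164, -0.3256, 0.0279]
tool_rot: [-180.0, 0.1, 77.2]
force: [-0.1, -0.3, -0.4]
gripper_width: 0.161
```

```bash
python3 go.py 0.5164 -0.3256 0.028 87.5; python3 - <<'E'
import numpy as np
yaw=np.radians(87.5); u=np.array([np.cos(yaw),np.sin(yaw)]); v=np.array([-u[1],u[0]])
M=np.array([0.5685,0.0555])
for x,y in [(-160,-22),(-140,-22),(-85,-22),(-15,0)]:
    mid=M+u*(x+80)/1000+v*y/1000; print(x,y,"mid",mid,"tcp",mid-u*.095)
E
```

```text
shift [ 0.  -0.  -0.1] rot [-0.001  0.002 -0.18 ] rows 1.4380755875511961
-160 -22 mid [ 0.58698951 -0.02538348] tcp [ 0.58284567 -0.12029307]
-140 -22 mid [ 0.5878619  -0.00540252] tcp [ 0.58371806 -0.1003121 ]
-85 -22 mid [0.59026096 0.04954513] tcp [ 0.58611712 -0.04536445]
-15 0 mid [0.57133526 0.12043813] tcp [0.56719142 0.02552855]
```

```bash
python3 go.py 0.5828 -0.1203 0.028 87.5
```

```text
shift [215.   19.3  -0.6] rot [-0.001  0.002 -0.18 ] rows 5.175517763635745
```

>>> step_arm(
  plan="20 2 -0.5 0 0 -0.01 255; 45 4 -0.5 0 0 -0.03 255; 70 6 -0.5 0 0 -0.05 255; 95 8 -0.5 0 0 -0.08 255; 120 11 -0.5 0 0 -0.1 255; 145 13 -0.5 0 0 -0.13 255; 170 15 -0.5 0 0 -0.15 255; 195 17 -0.5 0 0 -0.17 255; 210 19 -0.5 0 0 -0.18 255; 215 19 -0.5 0 0 -0.18 255",
)

```text
t: 6.58
eef_pos: [0.5837, -0.1174, 0.0279]
tool_rot: [-180.0, 0.1, 87.8]
force: [-0.9, -1.6, 0.7]
gripper_width: 0.159
```

```bash
python3 - <<'E'
from h import *
st=bot.get_state(); print(st["eef_pos"],st["tool_rot"],st["force"],st["gripper_width"])
for n in ("wrist","top"):
    im=bot.snapshot(n); cv2.imwrite(f"pics/{n}4.png",im[:,:,::-1])
im=cv2.imread("pics/top4.png"); cv2.imwrite("pics/top4z.png",cv2.resize(im[140:300,200:420],None,fx=3.6,fy=3.6,interpolation=cv2.INTER_CUBIC))
E
```

```text
[ 0.58372468 -0.11744113  0.02794029] [-1.79988492e+02  1.00436169e-01  8.77528558e+01] [-0.90900304 -1.59565601  0.66353786] 0.1585468541033287
```

View pics/wrist4.png

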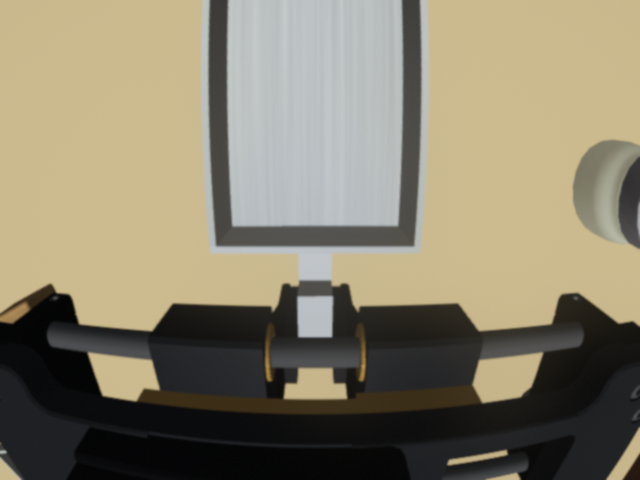

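View pics/top4z.png

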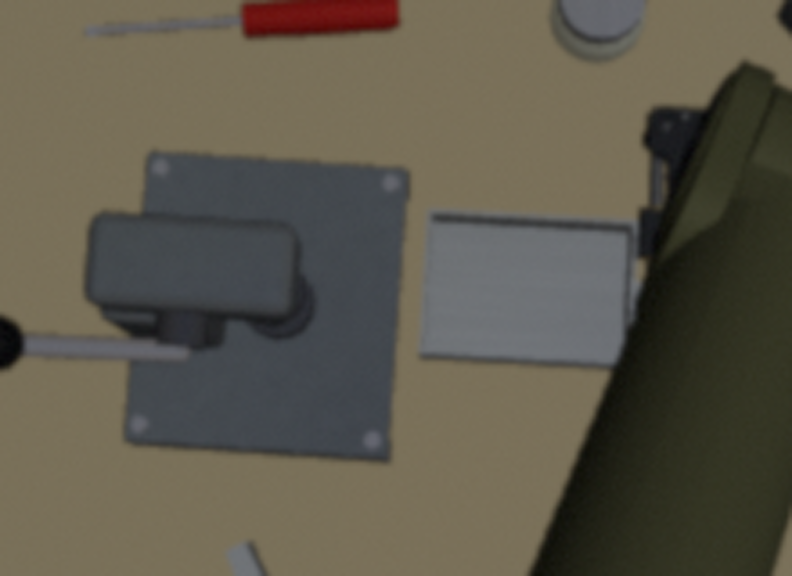

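Top zoom shows the mouth edge from (409,172) to (389,461) and the tray nose corners at (431,211) and (421,355), nearly square on. I'll measure the relative pose from this one picture.

```bash
python3 - <<'E'
from h import *
o=np.array([200,140]); f=lambda p,z: atz("top",o+(np.array(p)+.5)/3.6-.5,z)[:2]
mr,ml=f((409,172),.054),f((388.5,461),.054); rr,rl=f((150,153),.054),f((126,442),.054)
nr,nl=f((431,211),.036),f((420,356),.036); pr=f((635,222),.036)
ang=lambda d:np.degrees(np.arctan2(d[1],d[0]))
print("press w",np.linalg.norm(mr-ml),np.linalg.norm(rr-rl),"d",np.linalg.norm(rr-mr),np.linalg.norm(rl-ml))
print("press yaws",ang(rr-mr),ang(rl-ml),ang(ml-mr)-90,ang(rl-rr)-90)
print("tray yaws",ang(nr-pr),ang(nl-nr)-90, "w",np.linalg.norm(nr-nl),"l",np.linalg.norm(nr-pr))
c=(mr+ml+rr+rl)/4; M=(mr+ml)/2; print("c",c,"M",M)
for yaw in(87.5,88):
    y=np.radians(yaw); u=np.array([np.cos(y),np.sin(y)]); v=np.array([-u[1],u[0]])
    N=(nr+nl)/2; d=N-(c-u*.08); print("nose rel mouth mm",d@u*1e3,d@v*1e3)
print("edges in image all pts",mr,ml,nr,nl)
E
```

```text
press w 0.17567428009055558 0.17612400626982996 d 0.1579200108214457 0.15779707533777565
press yaws 86.5884348215635 86.75143564743321 86.94878996830911 86.98807117494368
tray yaws 87.7241490984641 86.60259904350855 w 0.0898214291078916 l 0.12552267217733312
c [0.57063304 0.13590663] M [0.56604816 0.05711071]
nose rel mouth mm -13.553970835667682 -21.701475596275955
nose rel mouth mm -13.739787284281654 -20.884247223070975
edges in image all pts [0.65376078 0.05243527] [0.47833554 0.06178615] [0.63306487 0.03883364] [0.5434013  0.04415655]
```

Nose is about 13.5 mm short of the mouth, lateral position about -21.5 mm, with yaw about 0.4° over. I'll nudge towards -24 mm and enter gently.

>>> step_arm(
  plan="1 1 0 0 0 0.004 255; 4 2 0 0 0 0.008 255; 8 2.5 0 0 0 0.008 255; 12 2.5 0 0 0 0.008 255; 16 2.5 0 0 0 0.008 255; 20 2.5 0 0 0 0.008 255; 23 2.5 0 0 0 0.008 255; 25 2.5 0 0 0 0.008 255; 25 2.5 0 0 0 0.008 255",
)

```text
t: 7.43
eef_pos: [0.5868, -0.0931, 0.0279]
tool_rot: [-180.0, 0.0, 87.2]
force: [0.3, 0.1, -0.7]
gripper_width: 0.16
```

```bash
python3 - <<'E'
from h import *
st=bot.get_state(); print(st["eef_pos"],st["tool_rot"],st["force"],st["ft_torque"],st["gripper_width"])
for n in ("top",):
    im=bot.snapshot(n); cv2.imwrite(f"pics/{n}5.png",im[:,:,::-1])
im=cv2.imread("pics/top5.png"); cv2.imwrite("pics/top5z.png",cv2.resize(im[170:290,270:410],None,fx=5,fy=5,interpolation=cv2.INTER_CUBIC))
E
```

```text
[ 0.58677439 -0.0930786   0.02791946] [-1.79985181e+02  3.54191351e-02  8.71731106e+01] [ 0.34216545  0.0553587  -0.66655402] [-0.27804884  0.01429297 -0.0404323 ] 0.15985738239916317
```

View pics/top5z.png

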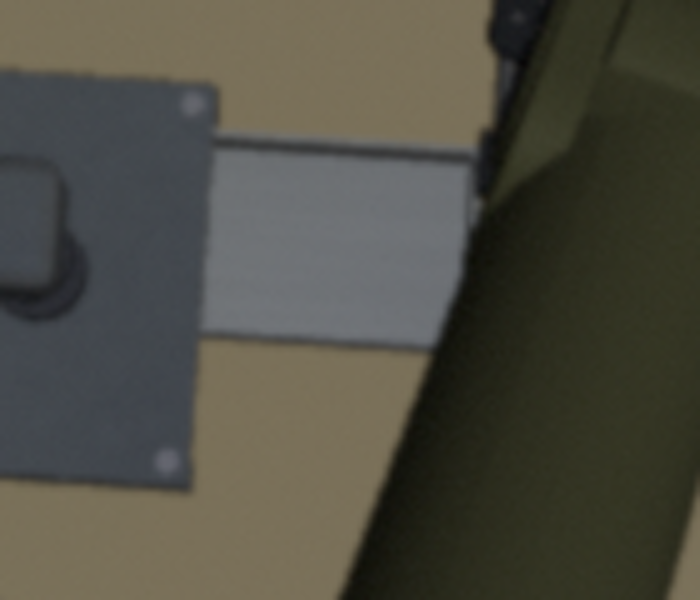

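Nose is about 11 mm in, at a lateral offset of about -23 mm and parallel to within 0.5°. Advancing slowly.

>>> step_arm(
  plan="1.5 0.5 0 0 0 0.002 255; 4 0.5 0 0 0 0.003 255; 7 0.7 0 0 0 0.003 255; 10 0.7 0 0 0 0.003 255; 13 0.7 0 0 0 0.003 255; 16 0.8 0 0 0 0.003 255; 19 0.8 0 0 0 0.003 255; 22 0.8 0 0 0 0.003 255; 24 0.8 0 0 0 0.003 255; 25 0.8 0 0 0 0.003 255",
)

```text
t: 8.32
eef_pos: [0.5889, -0.0676, 0.0279]
tool_rot: [-180.0, 0.0, 87.0]
force: [-0.1, -2.2, 0.0]
gripper_width: 0.158
```

>>> step_arm(
  plan="2 0 0 0 0 0 255; 5 0 0 0 0 0 255; 8 0 0 0 0 0 255; 11 0 0 0 0 0 255; 14 0 0 0 0 0 255; 17 0 0 0 0 0 255; 20 0 0 0 0 0 255; 23 0 0 0 0 0 255; 25 0 0 0 0 0 255; 25 0 0 0 0 0 255",
)

```text
t: 9.15
eef_pos: [0.5903, -0.0418, 0.0279]
tool_rot: [-180.0, -0.0, 87.1]
force: [-0.1, -1.0, -0.2]
gripper_width: 0.154
```

```bash
python3 - <<'E'
from h import *
st=bot.get_state(); print(st["eef_pos"],st["tool_rot"],st["force"],st["ft_torque"],st["gripper_width"])
for n in ("top",'side','wrist'):
    im=bot.snapshot(n); cv2.imwrite(f"pics/{n}6.png",im[:,:,::-1])
im=cv2.imread("pics/top6.png"); cv2.imwrite("pics/top6z.png",cv2.resize(im[170:290,270:410],None,fx=5,fy=5,interpolation=cv2.INTER_CUBIC))
E
```

```text
[ 0.59026861 -0.04177188  0.02792154] [-1.79985718e+02 -2.27523419e-02  8.70648045e+01] [-0.10962398 -0.95065    -0.23151144] [-0.32337742  0.10356943  0.06076858] 0.15415445667014233
```

View pics/top6z.png

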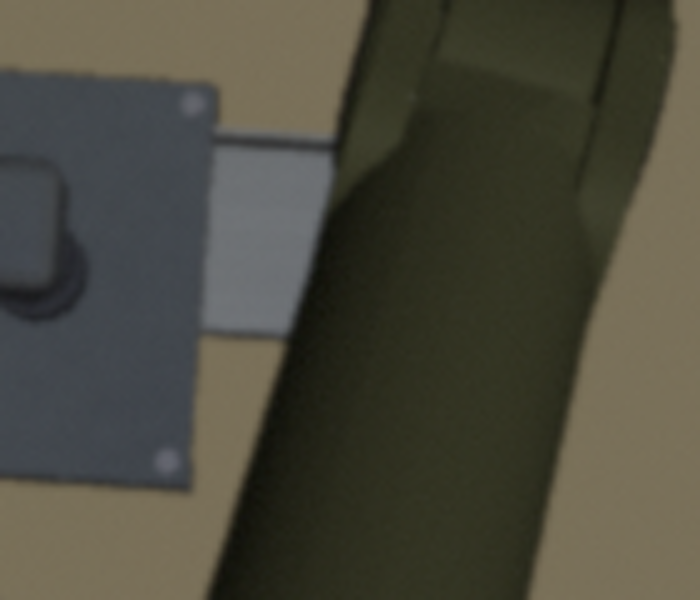

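View pics/side6.png

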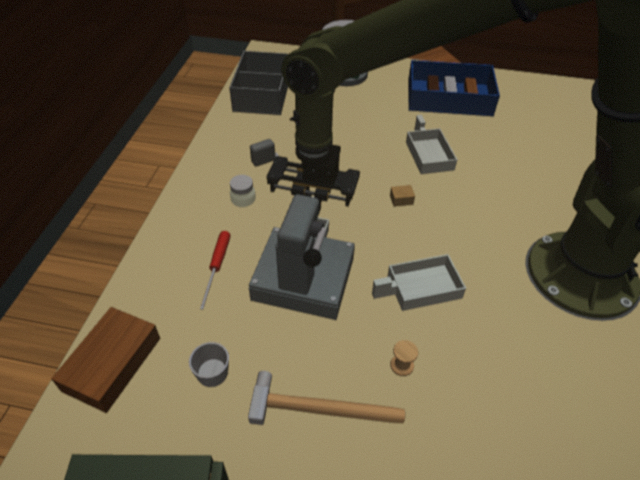

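View pics/wrist6.png

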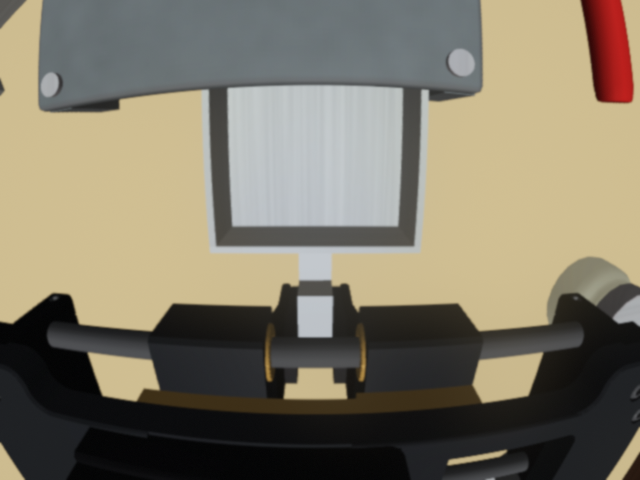

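The wrist view shows the mouth edge corners at about (40,110) and (481,95), with the tray panel at row 250. I'll compute the mouth in the tool frame.

```bash
cat > mp.py <<'E'
import sys
from h import *
# args: left corner px, right corner px (top edge z .054)
a=[float(v) for v in sys.argv[1:5]]
C=cam("wrist"); st=bot.get_state()
l=atz("wrist",a[:2],.054,C)[:2]; r=atz("wrist",a[2:],.054,C)[:2]
d=r-l; print("w",np.linalg.norm(d),"yaw",np.degrees(np.arctan2(d[1],d[0]))+90)
y=np.radians(np.degrees(np.arctan2(d[1],d[0]))+90); u=np.array([np.cos(y),np.sin(y)]); v=np.array([-u[1],u[0]])
m=(l+r)/2; ty=np.radians(st["tool_rot"][2]); t=np.array([np.cos(ty),np.sin(ty)]); mid=st["eef_pos"][:2]+t*.0945
print("mouth",m,"mid in press",(mid-m)@u*1e3-80,(mid-m)@v*1e3)
E
python3 mp.py 39.5 98 482 83
python3 - <<'E'
import cv2
im=cv2.imread("pics/wrist6.png")
cv2.imwrite("pics/w6z.png",cv2.resize(im[40:265,20:500],None,fx=1.66,fy=1.66,interpolation=cv2.INTER_CUBIC))
E
```

```text
w 0.17394539736370243 yaw 86.38347006442349
mouth [0.56863455 0.0627354 ] mid in press -88.41279252699407 -27.107135310743214
```

View pics/w6z.png

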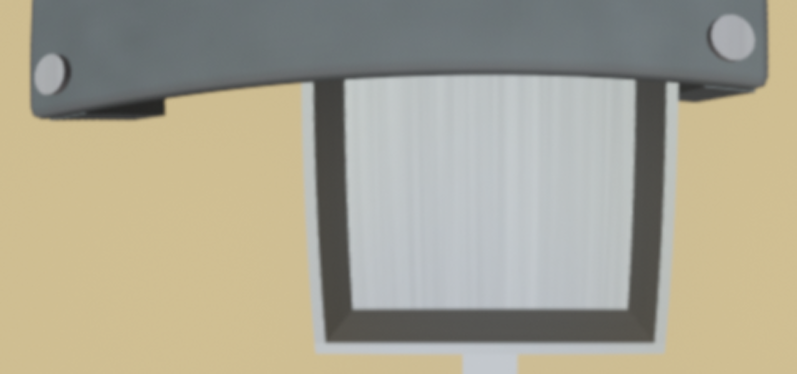

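```bash
python3 mp.py 39.5 107 482 90.5; python3 - <<'E'
from h import *
C=cam("wrist"); st=bot.get_state()
ty=np.radians(st["tool_rot"][2]); t=np.array([np.cos(ty),np.sin(ty)]); n=np.array([-t[1],t[0]])
for p in [(211,251),(420,250),(204,90),(428,92),(315,335)]:
    q=atz("wrist",p,.036 if p[1]<300 else .05,C)[:2]-st["eef_pos"][:2]; print(p,(q@t*1e3).round(1),(q@n*1e3).round(1))
E
```

```text
w 0.17409206393899052 yaw 86.71951982097903
mouth [0.56841581 0.05942268] mid in press -85.25183375821948 -27.086141343855356
(211, 251) 32.3 44.7
(420, 250) 32.8 -44.6
(204, 90) 99.4 44.3
(428, 92) 98.7 -44.5
(315, 335) 0.3 0.2
```

>>> step_arm(
  plan="0 -1.5 0 0 0 0.003 255; 0 -3 0 0 0 0.003 255; 0 -4.5 0 0 0 0.003 255; 0 -6 0 0 0 0.003 255; 0 -7 0 0 0 0.003 255; 0 -7 0 0 0 0.003 255",
)

```text
t: 9.8
eef_pos: [0.583, -0.0413, 0.0279]
tool_rot: [-180.0, -0.1, 86.9]
force: [0.5, 0.0, -0.7]
gripper_width: 0.162
```

>>> step_arm(
  plan="0 -1 0 0 0 0 255; 0 -2 0 0 0 0 255; 0 -3 0 0 0 0 255; 0 -3 0 0 0 0 255",
)

```text
t: 10.13
eef_pos: [0.5798, -0.0411, 0.0279]
tool_rot: [-180.0, -0.1, 86.9]
force: [1.1, 0.3, -0.8]
gripper_width: 0.158
```

>>> step_arm(
  plan="0 -1 0 0 0 0 255; 0 -2 0 0 0 0 255; 0 -3 0 0 0 0 255; 0 -3 0 0 0 0 255",
)

```text
t: 10.47
eef_pos: [0.5765, -0.0411, 0.0279]
tool_rot: [-179.9, -0.1, 86.9]
force: [0.2, 0.7, -0.6]
gripper_width: 0.157
```

```bash
cat > s.py <<'E'
from h import *
st=bot.get_state(); print(st["t"],st["eef_pos"].round(4),st["tool_rot"].round(2),"F",st["force"].round(2),"T",st["ft_torque"].round(3),st["gripper_width"].round(3))
E
python3 s.py
```

```text
Traceback (most recent call last):
  File "s.py", line 2, in <module>
    st=bot.get_state(); print(st["t"],st["eef_pos"].round(4),st["tool_rot"].round(2),"F",st["force"].round(2),"T",st["ft_torque"].round(3),st["gripper_width"].round(3))
                                                                                                                                           ^^^^^^^^^^^^^^^^^^^^^^^^^
AttributeError: 'float' object has no attribute 'round'
```

>>> step_arm(
  plan="0 -0.8 0 0 0 0 255; 0 -1.6 0 0 0 0 255; 0 -2.5 0 0 0 0 255; 0 -2.5 0 0 0 0 255",
)

```text
t: 10.8
eef_pos: [0.5738, -0.0409, 0.0279]
tool_rot: [-179.9, -0.1, 86.9]
force: [-0.1, -0.5, -0.7]
gripper_width: 0.158
```

```bash
sed -i 's/st\["gripper_width"\].round(3)/round(st["gripper_width"],3)/' s.py; python3 s.py
```

```text
10.8 [ 0.5738 -0.0409  0.0279] [-1.7993e+02 -7.0000e-02  8.6870e+01] F [-0.09 -0.48 -0.68] T [-0.241 -0.145 -0.026] 0.158
```

>>> step_arm(
  plan="0 -0.8 0 0 0 0 255; 0 -1.6 0 0 0 0 255; 0 -2.5 0 0 0 0 255; 0 -2.5 0 0 0 0 255",
)

```text
t: 11.13
eef_pos: [0.5711, -0.0408, 0.0279]
tool_rot: [-179.9, -0.1, 86.9]
force: [1.3, -0.4, -0.6]
gripper_width: 0.164
```

```bash
python3 s.py
```

```text
11.1333 [ 0.5711 -0.0408  0.0279] [-1.7992e+02 -7.0000e-02  8.6880e+01] F [ 1.31 -0.4  -0.56] T [-0.279 -0.214 -0.111] 0.164
```

>>> step_arm(
  plan="0 -0.8 0 0 0 0 255; 0 -1.6 0 0 0 0 255; 0 -2.5 0 0 0 0 255; 0 -2.5 0 0 0 0 255",
)

```text
t: 11.47
eef_pos: [0.5684, -0.0406, 0.0279]
tool_rot: [-179.9, -0.1, 86.9]
force: [0.9, 0.4, -1.2]
gripper_width: 0.157
```

```bash
python3 s.py
```

```text
11.4667 [ 0.5684 -0.0406  0.0279] [-1.7991e+02 -8.0000e-02  8.6880e+01] F [ 0.91  0.37 -1.18] T [-0.29  -0.194 -0.004] 0.157
```

>>> step_arm(
  plan="0 -0.8 0 0 0 0 255; 0 -1.6 0 0 0 0 255; 0 -2.5 0 0 0 0 255; 0 -2.5 0 0 0 0 255",
)

```text
t: 11.8
eef_pos: [0.5657, -0.0405, 0.0279]
tool_rot: [-179.9, -0.1, 86.9]
force: [0.4, 0.1, -1.0]
gripper_width: 0.16
```

```bash
python3 s.py
```

```text
11.8 [ 0.5657 -0.0405  0.0279] [-1.799e+02 -8.000e-02  8.688e+01] F [ 0.38  0.11 -1.01] T [-0.359 -0.184 -0.063] 0.16
```

>>> step_arm(
  plan="0 -0.8 0 0 0 0 255; 0 -1.6 0 0 0 0 255; 0 -2.5 0 0 0 0 255; 0 -2.5 0 0 0 0 255",
)

```text
t: 12.13
eef_pos: [0.5629, -0.0404, 0.0279]
tool_rot: [-179.9, -0.1, 86.9]
force: [0.7, -0.8, -2.5]
gripper_width: 0.157
```

```bash
python3 s.py
```

```text
12.1333 [ 0.5629 -0.0404  0.0279] [-1.7988e+02 -8.0000e-02  8.6880e+01] F [ 0.71 -0.85 -2.51] T [-0.325 -0.165 -0.086] 0.157
```

>>> step_arm(
  plan="0 -0.8 0 0 0 0 255; 0 -1.6 0 0 0 0 255; 0 -2.5 0 0 0 0 255; 0 -2.5 0 0 0 0 255",
)

```text
t: 12.47
eef_pos: [0.5602, -0.0403, 0.0279]
tool_rot: [-179.9, -0.1, 86.9]
force: [0.9, -0.1, -1.6]
gripper_width: 0.162
```

```bash
python3 s.py
```

```text
12.4667 [ 0.5602 -0.0403  0.0279] [-1.7987e+02 -8.0000e-02  8.6880e+01] F [ 0.91 -0.08 -1.64] T [-0.382 -0.179 -0.042] 0.162
```

>>> step_arm(
  plan="0 -0.8 0 0 0 0 255; 0 -1.6 0 0 0 0 255; 0 -2.5 0 0 0 0 255; 0 -2.5 0 0 0 0 255",
)

```text
t: 12.8
eef_pos: [0.5575, -0.0402, 0.0279]
tool_rot: [-179.9, -0.1, 86.9]
force: [0.5, -0.1, -0.9]
gripper_width: 0.16
```

```bash
python3 s.py
```

```text
12.8 [ 0.5575 -0.0402  0.0279] [-1.7986e+02 -8.0000e-02  8.6880e+01] F [ 0.55 -0.13 -0.9 ] T [-0.398 -0.142 -0.015] 0.16
```

>>> step_arm(
  plan="0 -0.8 0 0 0 0 255; 0 -1.6 0 0 0 0 255; 0 -2.5 0 0 0 0 255; 0 -2.5 0 0 0 0 255",
)

```text
t: 13.13
eef_pos: [0.5548, -0.04, 0.0279]
tool_rot: [-179.8, -0.1, 86.9]
force: [0.8, -0.8, -1.0]
gripper_width: 0.166
```

```bash
python3 s.py;  python3 - <<'E'
from h import *
im=bot.snapshot("wrist"); cv2.imwrite("pics/w7.png",im[:,:,::-1])
E
```

```text
13.1333 [ 0.5548 -0.04    0.0279] [-1.7984e+02 -9.0000e-02  8.6880e+01] F [ 0.78 -0.76 -1.03] T [-0.284 -0.181 -0.065] 0.166
```

View pics/w7.png

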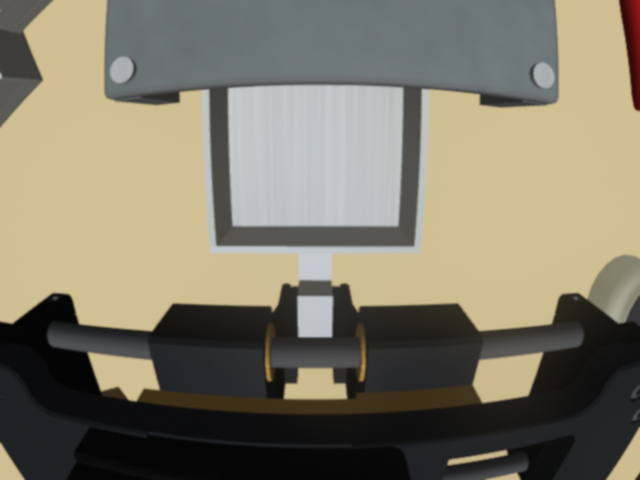

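Tray is still square in the grip. Mouth corners are at about (106,98) and (557,102), fairly central, so I can re-measure the offset.

```bash
sed -i 's/t\*.0945/t*.0975/' mp.py; python3 mp.py 106 96 557 100
```

```text
w 0.17358176445947757 yaw 87.15025064556376
mouth [0.56796126 0.05941399] mid in press -82.4796460738553 7.76280339808364
```

>>> step_arm(
  plan="0 -0.8 0 0 0 0 255; 0 -1.6 0 0 0 0 255; 0 -2.5 0 0 0 0 255; 0 -2.5 0 0 0 0 255",
)

```text
t: 13.52
eef_pos: [0.5521, -0.0399, 0.0279]
tool_rot: [-179.8, -0.1, 86.9]
force: [0.5, 0.6, -0.2]
gripper_width: 0.163
```

```bash
python3 s.py
```

```text
13.5167 [ 0.5521 -0.0399  0.0279] [-1.7983e+02 -9.0000e-02  8.6890e+01] F [ 0.52  0.63 -0.18] T [-0.332 -0.155 -0.036] 0.163
```

>>> step_arm(
  plan="0 -0.8 0 0 0 0 255; 0 -1.6 0 0 0 0 255; 0 -2.5 0 0 0 0 255; 0 -2.5 0 0 0 0 255",
)

```text
t: 13.85
eef_pos: [0.5494, -0.0398, 0.028]
tool_rot: [-179.8, -0.1, 86.9]
force: [0.3, 0.4, -0.3]
gripper_width: 0.16
```

```bash
python3 s.py
```

```text
13.85 [ 0.5494 -0.0398  0.028 ] [-1.7982e+02 -9.0000e-02  8.6890e+01] F [ 0.28  0.36 -0.35] T [-0.309 -0.175 -0.071] 0.16
```

>>> step_arm(
  plan="0 -0.8 0 0 0 0 255; 0 -1.6 0 0 0 0 255; 0 -2 0 0 0 0 255; 0 -2 0 0 0 0 255",
)

```text
t: 14.18
eef_pos: [0.5473, -0.0397, 0.028]
tool_rot: [-179.8, -0.1, 86.9]
force: [1.2, 0.2, -0.7]
gripper_width: 0.16
```

```bash
python3 s.py
```

```text
14.1833 [ 0.5473 -0.0397  0.028 ] [-1.7981e+02 -9.0000e-02  8.6880e+01] F [ 1.24  0.23 -0.66] T [-0.32  -0.214 -0.123] 0.16
```

>>> step_arm(
  plan="0 -0.7 0 0 0 0 255; 0 -1.4 0 0 0 0 255; 0 -2 0 0 0 0 255; 0 -2 0 0 0 0 255",
)

```text
t: 14.52
eef_pos: [0.5454, -0.0397, 0.028]
tool_rot: [-179.8, -0.1, 86.9]
force: [1.7, -0.9, -2.0]
gripper_width: 0.159
```

```bash
python3 s.py
```

```text
14.5167 [ 0.5454 -0.0397  0.028 ] [-1.7984e+02 -9.0000e-02  8.6860e+01] F [ 1.72 -0.89 -2.01] T [-0.361 -0.413 -0.173] 0.159
```

Signs of contact: the torque moved. Another small probe.

>>> step_arm(
  plan="0 -0.5 0 0 0 0 255; 0 -1 0 0 0 0 255; 0 -1 0 0 0 0 255; 0 -1 0 0 0 0 255",
)

```text
t: 14.85
eef_pos: [0.5448, -0.0399, 0.0282]
tool_rot: [-179.9, -0.1, 86.8]
force: [1.9, -1.0, -1.5]
gripper_width: 0.159
```

```bash
python3 s.py;  python3 - <<'E'
from h import *
im=bot.snapshot("wrist"); cv2.imwrite("pics/w8.png",im[:,:,::-1])
E
```

```text
14.85 [ 0.5448 -0.0399  0.0282] [-1.7989e+02 -8.0000e-02  8.6840e+01] F [ 1.93 -1.05 -1.49] T [-0.503 -0.53  -0.317] 0.159
```

View pics/w8.png

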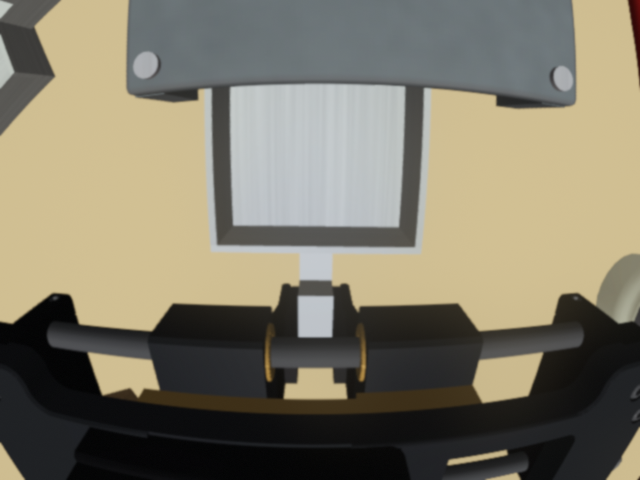

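Contact: the tray's left side now bears on something at y≈+17.5 mm, which fits the long guide. The tray twisted a little clockwise in the pads, with its left edge going from (204,90) to (207,90). I'll measure the tray and press directions by edge fits.

```bash
cat > ef.py <<'E'
import sys
from h import *
im=cv2.imread(sys.argv[1]); g=cv2.GaussianBlur(im,(3,3),0).astype(float)
b=g[:,:,2]-g[:,:,0]  # red-blue: bench yellow high, grey low
C=cam("wrist"); st=bot.get_state(); ty=st["tool_rot"][2]
t=np.array([np.cos(np.radians(ty)),np.sin(np.radians(ty))]); n=np.array([-t[1],t[0]])
def vedge(r,c0,c1,sign):
    d=np.gradient(b[r])*sign; seg=d[c0:c1]; k=int(np.argmax(seg)); 
    if k<1 or k>len(seg)-2: return None
    a,m,e=seg[k-1],seg[k],seg[k+1]; return c0+k+0.5*(a-e)/(a-2*m+e+1e-9)
def fit(rows,c0,c1,sign,z):
    P=[]
    for r in rows:
        c=vedge(r,c0,c1,sign)
        if c is not None: P.append(atz("wrist",(c,r),z,C)[:2]-st["eef_pos"][:2])
    P=np.array(P); q=np.c_[P@t,P@n]*1e3
    k=np.polyfit(q[:,0],q[:,1],1); res=q[:,1]-np.polyval(k,q[:,0]); ok=abs(res)<1; k=np.polyfit(q[ok,0],q[ok,1],1)
    print("n",ok.sum(),"yaw rel tool",np.degrees(np.arctan(k[0])).round(2),"y at x=33",np.polyval(k,33).round(2),"res",res[ok].std().round(2)); return k
a=[int(v) for v in sys.argv[2:]]
r0=a[4] if len(a)>4 else 100
print("tool yaw",ty)
print("tray L"); fit(range(r0,246),195,222,-1,.036)
print("tray R"); fit(range(r0,246),410,438,1,.036)
# press sides: pass left col range, right col range
print("press L"); fit(range(5,85),a[0],a[1],-1,.054)
print("press R"); fit(range(5,85),a[2],a[3],1,.054)
E
python3 ef.py pics/w8.png 115 142 560 590
```

```text
tool yaw 86.83710824880676
tray L
n 146 yaw rel tool -0.61 y at x=33 45.12 res 0.02
tray R
n 146 yaw rel tool -0.55 y at x=33 -45.16 res 0.03
press L
n 80 yaw rel tool 0.2 y at x=33 69.73 res 0.02
press R
n 80 yaw rel tool 0.24 y at x=33 -104.97 res 0.04
```

The fits are clean. The tray is 0.8° clockwise of the press, touching the guide's front end, whose inner face is at about y = 61.6 mm. I'll back off 2.3 mm and turn it 0.8° so it lies parallel about 0.8 mm off the guide.

>>> step_arm(
  plan="0 1.2 0 0 0 0 255; 0 2.3 0 0 0 -0.005 255; 0 2.3 0 0 0 -0.01 255; 0 2.3 0 0 0 -0.014 255; 0 2.3 0 0 0 -0.014 255; 0 2.3 0 0 0 -0.014 255",
)

```text
t: 15.4
eef_pos: [0.547, -0.0398, 0.0281]
tool_rot: [-179.9, -0.1, 87.6]
force: [1.3, 1.0, -2.3]
gripper_width: 0.155
```

```bash
python3 s.py;  python3 - <<'E'
from h import *
im=bot.snapshot("wrist"); cv2.imwrite("pics/w9.png",im[:,:,::-1])
E
python3 ef.py pics/w9.png 110 142 560 590
```

```text
15.4 [ 0.547  -0.0398  0.0281] [-1.7988e+02 -9.0000e-02  8.7650e+01] F [ 1.31  0.99 -2.27] T [-0.072 -0.237 -0.256] 0.155
tool yaw 87.64817547091424
tray L
n 146 yaw rel tool -0.41 y at x=33 45.24 res 0.02
tray R
n 146 yaw rel tool -0.36 y at x=33 -45.0 res 0.03
press L
n 80 yaw rel tool -0.61 y at x=33 71.44 res 0.02
press R
n 80 yaw rel tool -0.64 y at x=33 -103.18 res 0.04
```

>>> step_arm(
  plan="0 0.4 0 0 0 0.004 255; 1.5 0.5 0 0 0 0.004 255; 3 0.5 0 0 0 0.004 255; 5 0.5 0 0 0 0.004 255; 7 0.5 0 0 0 0.004 255; 9 0.5 0 0 0 0.004 255; 11 0.5 0 0 0 0.004 255; 13 0.5 0 0 0 0.004 255; 14 0.55 0 0 0 0.004 255; 14 0.55 0 0 0 0.004 255",
)

```text
t: 16.28
eef_pos: [0.5481, -0.0251, 0.0281]
tool_rot: [-179.9, -0.1, 87.5]
force: [0.1, 0.0, -2.8]
gripper_width: 0.159
```

```bash
python3 s.py;  python3 - <<'E'
from h import *
im=bot.snapshot("wrist"); cv2.imwrite("pics/w10.png",im[:,:,::-1])
E
python3 ef.py pics/w10.png 95 142 560 600 140
```

```text
16.2833 [ 0.5481 -0.0251  0.0281] [-1.7987e+02 -1.2000e-01  8.7460e+01] F [ 0.12  0.02 -2.84] T [-0.191 -0.083 -0.107] 0.159
tool yaw 87.44941528504131
tray L
n 106 yaw rel tool -0.08 y at x=33 45.42 res 0.02
tray R
n 106 yaw rel tool -0.06 y at x=33 -44.8 res 0.02
press L
n 80 yaw rel tool -0.45 y at x=33 71.95 res 0.02
press R
n 80 yaw rel tool -0.39 y at x=33 -102.77 res 0.04
```

View pics/w10.png

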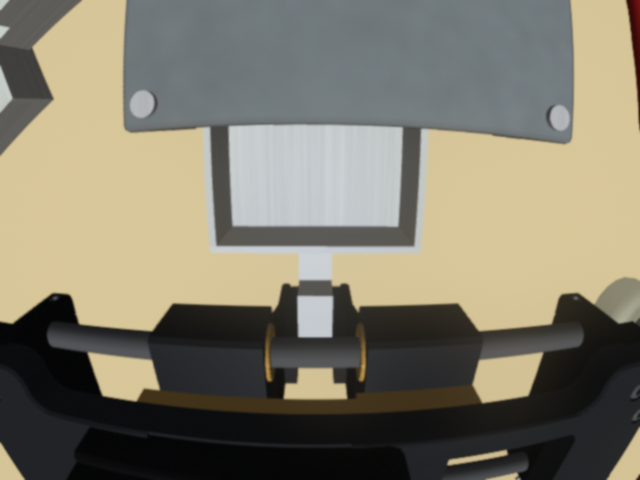

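>>> step_arm(
  plan="0 0 0 0 0 0.006 255; 1 0 0 0 0 0.006 255; 2.5 0 0 0 0 0.006 255; 4 0 0 0 0 0.006 255; 5.5 0 0 0 0 0.006 255; 7 0.1 0 0 0 0.006 255; 8.5 0.1 0 0 0 0.006 255; 10 0.1 0 0 0 0.006 255; 10 0.1 0 0 0 0.006 255",
)

```text
t: 17.08
eef_pos: [0.5487, -0.0145, 0.028]
tool_rot: [-179.9, -0.1, 87.1]
force: [-0.3, 0.5, -2.6]
gripper_width: 0.165
```

```bash
python3 s.py;  python3 - <<'E'
from h import *
im=bot.snapshot("wrist"); cv2.imwrite("pics/w11.png",im[:,:,::-1])
E
python3 ef.py pics/w11.png 95 142 550 600 175
```

```text
17.0833 [ 0.5487 -0.0145  0.028 ] [-1.7986e+02 -1.5000e-01  8.7140e+01] F [-0.34  0.47 -2.57] T [-0.246 -0.037  0.002] 0.165
tool yaw 87.13506957708756
tray L
n 71 yaw rel tool 0.0 y at x=33 45.46 res 0.02
tray R
n 71 yaw rel tool 0.09 y at x=33 -44.77 res 0.02
press L
n 80 yaw rel tool -0.11 y at x=33 72.1 res 0.02
press R
n 80 yaw rel tool -0.01 y at x=33 -102.68 res 0.04
```

Parallel within 0.1°, no contact forces. Continuing.

>>> step_arm(
  plan="1 0 0 0 0 0.001 255; 2.5 0 0 0 0 0.001 255; 4 0 0 0 0 0.001 255; 5.5 0 0 0 0 0.001 255; 7 0 0 0 0 0.001 255; 8.5 0 0 0 0 0.001 255; 10 0 0 0 0 0.001 255; 10 0 0 0 0 0.001 255",
)

```text
t: 17.8
eef_pos: [0.5492, -0.0041, 0.028]
tool_rot: [-179.9, -0.2, 87.1]
force: [0.3, -0.6, -2.6]
gripper_width: 0.158
```

```bash
python3 s.py
```

```text
17.8 [ 0.5492 -0.0041  0.028 ] [-1.7987e+02 -1.7000e-01  8.7110e+01] F [ 0.32 -0.58 -2.6 ] T [-0.277  0.008 -0.007] 0.158
```

>>> step_arm(
  plan="1 0 0 0 0 0 255; 2.5 0 0 0 0 0 255; 4 0 0 0 0 0 255; 5.5 0 0 0 0 0 255; 7 0 0 0 0 0 255; 8.5 0 0 0 0 0 255; 10 0 0 0 0 0 255; 10 0 0 0 0 0 255",
)

```text
t: 18.47
eef_pos: [0.5498, 0.0065, 0.0281]
tool_rot: [-179.9, -0.2, 87.1]
force: [0.4, 0.4, -2.6]
gripper_width: 0.159
```

```bash
python3 s.py;  python3 - <<'E'
from h import *
im=bot.snapshot("wrist"); cv2.imwrite("pics/w12.png",im[:,:,::-1])
E
python3 ef.py pics/w12.png 95 142 550 600 215
```

```text
18.4667 [0.5498 0.0065 0.0281] [-179.87   -0.18   87.14] F [ 0.42  0.39 -2.6 ] T [-0.287 -0.056  0.01 ] 0.159
tool yaw 87.13248063280362
tray L
n 31 yaw rel tool 0.09 y at x=33 45.44 res 0.02
tray R
n 31 yaw rel tool -0.1 y at x=33 -44.71 res 0.02
press L
n 80 yaw rel tool -0.08 y at x=33 72.07 res 0.02
press R
n 80 yaw rel tool -0.03 y at x=33 -102.57 res 0.04
```

View pics/w12.png

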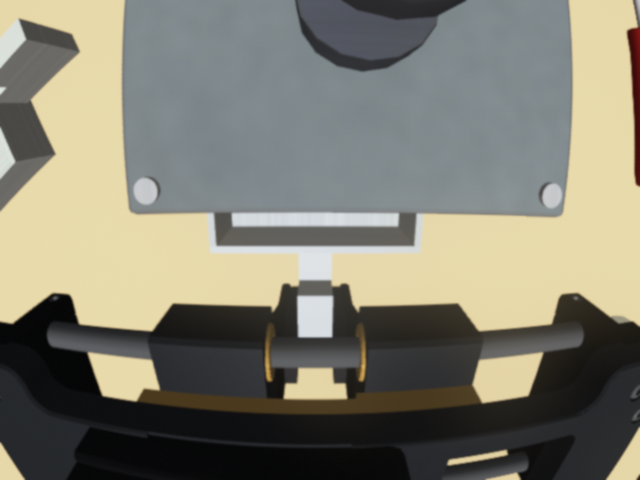

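```bash
python3 - <<'E'
from h import *
C=cam("wrist"); st=bot.get_state()
im=cv2.imread("pics/w12.png").astype(float); g=im.sum(2)
for c in (250,315,380): print(c, [int(v) for v in g[206:220,c]], [int(v) for v in g[244:258,c-60 if c<300 else c]])
ty=np.radians(st["tool_rot"][2]); t=np.array([np.cos(ty),np.sin(ty)])
f=lambda p,z:((atz("wrist",p,z,C)[:2]-st["eef_pos"][:2])@t*1e3).round(1)
print("mouth top",f((315,213),.054),f((250,213),.054),"panel",f((250,251.5),.036),f((380,251.5),.036))
E
```

```text
250 [408, 404, 399, 392, 385, 404, 480, 581, 637, 653, 655, 654, 653, 653] [620, 620, 620, 620, 620, 620, 621, 620, 622, 620, 621, 622, 620, 623]
315 [413, 406, 401, 396, 399, 430, 515, 607, 645, 652, 652, 651, 652, 653] [304, 388, 536, 633, 664, 668, 668, 668, 671, 676, 677, 680, 680, 680]
380 [420, 415, 410, 404, 402, 405, 460, 561, 623, 643, 646, 645, 645, 645] [301, 389, 532, 626, 654, 657, 658, 658, 655, 640, 628, 621, 619, 617]
mouth top 52.7 52.8 panel 32.0 32.1
```

About 20.7 mm remain. Advance 14, then feel for the stop.

>>> step_arm(
  plan="1.5 0 0 0 0 0 255; 3 0 0 0 0 0 255; 5 0 0 0 0 0 255; 7 0 0 0 0 0 255; 9 0 0 0 0 0 255; 11 0 0 0 0 0 255; 13 0 0 0 0 0 255; 14 0 0 0 0 0 255; 14 0 0 0 0 0 255",
)

```text
t: 19.27
eef_pos: [0.5506, 0.0209, 0.0281]
tool_rot: [-179.9, -0.2, 87.2]
force: [0.4, -0.1, -2.0]
gripper_width: 0.16
```

```bash
python3 s.py
```

```text
19.2667 [0.5506 0.0209 0.0281] [-179.87   -0.2    87.16] F [ 0.43 -0.09 -1.99] T [-0.278 -0.006  0.06 ] 0.16
```

>>> step_arm(
  plan="1 0 0 0 0 0 255; 2 0 0 0 0 0 255; 3 0 0 0 0 0 255; 3 0 0 0 0 0 255; 3 0 0 0 0 0 255",
)

```text
t: 19.68
eef_pos: [0.5508, 0.0242, 0.0282]
tool_rot: [-179.9, -0.2, 87.2]
force: [0.5, -0.6, -2.6]
gripper_width: 0.161
```

```bash
python3 s.py
```

```text
19.6833 [0.5508 0.0242 0.0282] [-179.88   -0.22   87.17] F [ 0.49 -0.56 -2.57] T [-0.244  0.011 -0.001] 0.161
```

>>> step_arm(
  plan="0.5 0 0 0 0 0 255; 1 0 0 0 0 0 255; 1.5 0 0 0 0 0 255; 1.5 0 0 0 0 0 255",
)

```text
t: 20.02
eef_pos: [0.5509, 0.0257, 0.0282]
tool_rot: [-179.9, -0.2, 87.2]
force: [-0.6, -0.2, -2.6]
gripper_width: 0.157
```

```bash
python3 s.py;  python3 - <<'E'
from h import *
im=bot.snapshot("wrist"); cv2.imwrite("pics/w13.png",im[:,:,::-1])
E
```

```text
20.0167 [0.5509 0.0257 0.0282] [-179.88   -0.22   87.17] F [-0.61 -0.15 -2.64] T [-0.365  0.031  0.041] 0.157
```

View pics/w13.png

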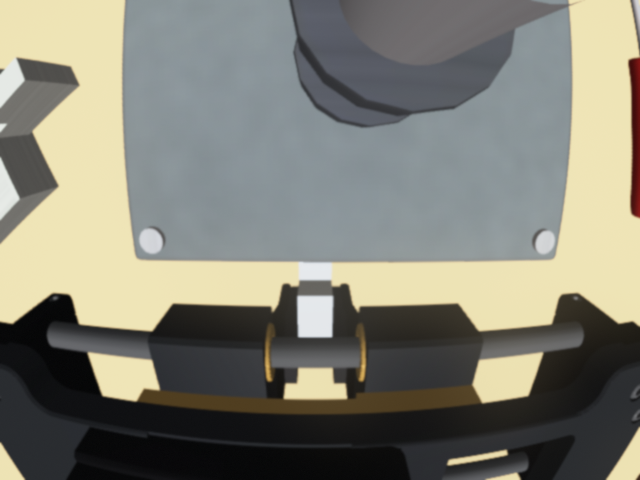

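```bash
python3 - <<'E'
from h import *
C=cam("wrist"); st=bot.get_state()
im=cv2.imread("pics/w13.png").astype(float); g=im.sum(2)
for c in (250,380): print(c, [int(v) for v in g[254:272,c]])
ty=np.radians(st["tool_rot"][2]); t=np.array([np.cos(ty),np.sin(ty)])
f=lambda p,z:((atz("wrist",p,z,C)[:2]-st["eef_pos"][:2])@t*1e3).round(1)
print("mouth top",f((250,261.5),.054),f((380,261.5),.054))
E
```

```text
250 [445, 445, 443, 437, 434, 429, 449, 527, 613, 643, 646, 646, 646, 646, 646, 646, 646, 646]
380 [455, 453, 454, 449, 444, 440, 444, 484, 563, 622, 643, 645, 646, 646, 646, 646, 646, 646]
mouth top 34.2 34.2
```

>>> step_arm(
  plan="0.5 0 0 0 0 0 255; 1 0 0 0 0 0 255; 1 0 0 0 0 0 255; 1 0 0 0 0 0 255",
)

```text
t: 20.4
eef_pos: [0.551, 0.0268, 0.0282]
tool_rot: [-179.9, -0.2, 87.2]
force: [0.7, -0.6, -3.0]
gripper_width: 0.163
```

```bash
python3 s.py
```

```text
20.4 [0.551  0.0268 0.0282] [-179.89   -0.23   87.18] F [ 0.68 -0.55 -3.03] T [-0.29   0.019 -0.085] 0.163
```

>>> step_arm(
  plan="0.5 0 0 0 0 0 255; 1 0 0 0 0 0 255; 1 0 0 0 0 0 255; 1 0 0 0 0 0 255",
)

```text
t: 20.73
eef_pos: [0.5509, 0.0276, 0.0281]
tool_rot: [-179.9, -0.2, 87.2]
force: [-0.0, -0.5, -1.9]
gripper_width: 0.159
```

```bash
python3 s.py
```

```text
20.7333 [0.5509 0.0276 0.0281] [-179.88   -0.21   87.17] F [-0.04 -0.53 -1.86] T [-0.556  0.01   0.029] 0.159
```

The torque jump suggests stop contact. Press about 1 mm more to confirm.

>>> step_arm(
  plan="0.5 0 0 0 0 0 255; 1 0 0 0 0 0 255; 1.2 0 0 0 0 0 255; 1.2 0 0 0 0 0 255",
)

```text
t: 21.07
eef_pos: [0.5509, 0.0281, 0.0281]
tool_rot: [-179.9, -0.2, 87.1]
force: [-0.2, -3.0, -2.3]
gripper_width: 0.155
```

```bash
python3 s.py;  python3 - <<'E'
from h import *
im=bot.snapshot("wrist"); cv2.imwrite("pics/w14.png",im[:,:,::-1])
C=cam("wrist"); st=bot.get_state()
g=im.astype(float).sum(2)
for c in (250,380): print(c, [int(v) for v in g[258:276,c]])
ty=np.radians(st["tool_rot"][2]); t=np.array([np.cos(ty),np.sin(ty)])
f=lambda p,z:((atz("wrist",p,z,C)[:2]-st["eef_pos"][:2])@t*1e3).round(1)
for r in (262,264,266,268,270): print(r,f((315,r),.054))
E
```

```text
21.0667 [0.5509 0.0281 0.0281] [-1.7986e+02 -1.7000e-01  8.7140e+01] F [-0.21 -3.03 -2.33] T [-0.942  0.225 -0.045] 0.155
250 [450, 451, 450, 449, 449, 444, 437, 430, 443, 500, 583, 636, 649, 653, 650, 650, 652, 651]
380 [458, 458, 459, 460, 458, 458, 452, 447, 459, 511, 589, 635, 650, 649, 650, 650, 650, 650]
262 34.1
264 33.4
266 32.6
268 31.8
270 31.0
```

Mouth edge is at 31.9 mm ahead of the TCP against the panel's 32.0 mm, and the stop is pushing back about 3 N. That reads flush and home, so release.

>>> step_arm(
  plan="0 0 0 0 0 0 150; 0 0 0 0 0 0 150; 0 0 0 0 0 0 100; 0 0 0 0 0 0 100; 0 0 0 0 0 0 100; 0 0 0 0 0 0 100; 0 0 0 0 0 0 100; 0 0 0 0 0 0 100",
)

```text
t: 21.78
eef_pos: [0.5509, 0.0282, 0.0281]
tool_rot: [-179.9, -0.2, 87.1]
force: [0.4, 0.1, -0.6]
gripper_width: 0.59
```

```bash
python3 s.py;  python3 - <<'E'
from h import *
im=bot.snapshot("wrist"); cv2.imwrite("pics/w15.png",im[:,:,::-1])
E
```

```text
21.7833 [0.5509 0.0282 0.0281] [-179.87   -0.18   87.15] F [ 0.39  0.14 -0.6 ] T [-0.103  0.02  -0.021] 0.59
```

View pics/w15.png

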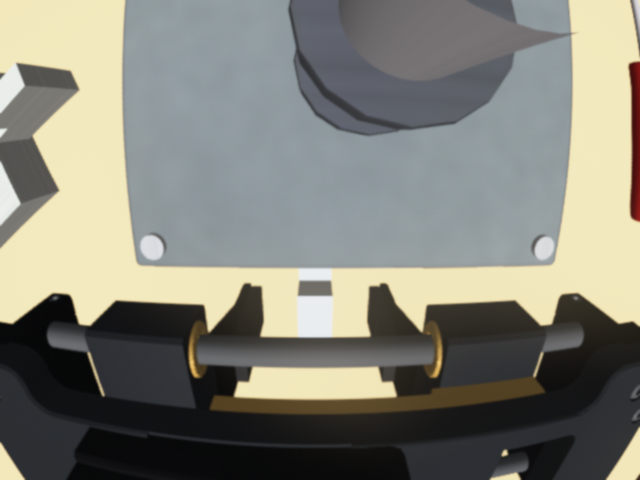

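Fingers are clear of the fin on both sides, so retreat straight up and then back.

>>> step_arm(
  plan="0 0 -8 0 0 0 100; 0 0 -20 0 0 0 100; 0 0 -35 0 0 0 100; -10 0 -50 0 0 0 100; -25 0 -70 0 0 0 100; -45 0 -90 0 0 0 100; -65 0 -110 0 0 0 100; -85 0 -125 0 0 0 100; -100 0 -130 0 0 0 100; -100 0 -130 0 0 0 100",
)

```text
t: 22.67
eef_pos: [0.5471, -0.0767, 0.1611]
tool_rot: [179.8, -0.1, 86.8]
force: [-0.2, -0.6, 0.4]
gripper_width: 0.61
```

```bash
python3 s.py;  python3 - <<'E'
from h import *
for n in ("wrist","side","top"):
    im=bot.snapshot(n); cv2.imwrite(f"pics/{n}16.png",im[:,:,::-1])
C=cam("wrist")
for d in bot.tip_of("wrist","tray_pull"): print(d,atz("wrist",d["xy"],.036,C))
E
```

```text
22.6667 [ 0.5471 -0.0767  0.1611] [ 1.7983e+02 -1.3000e-01  8.6800e+01] F [-0.23 -0.59  0.35] T [-0.169 -0.011 -0.04 ] 0.61
{'xy': [312.0, 99.8], 'conf': 0.59} [0.54832476 0.03325703 0.036     ]
```

View pics/wrist16.png

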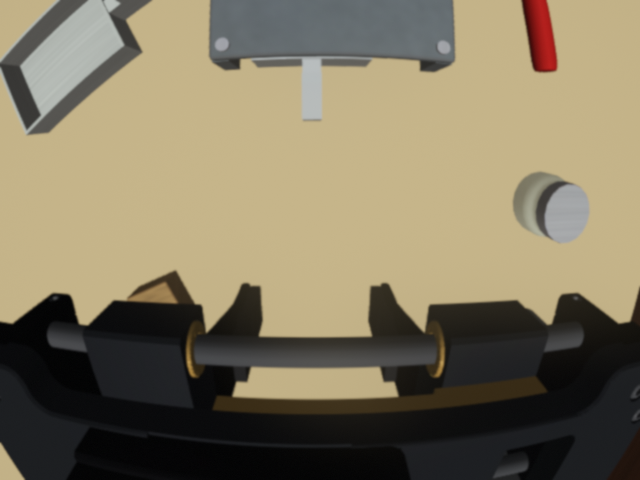

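View pics/side16.png

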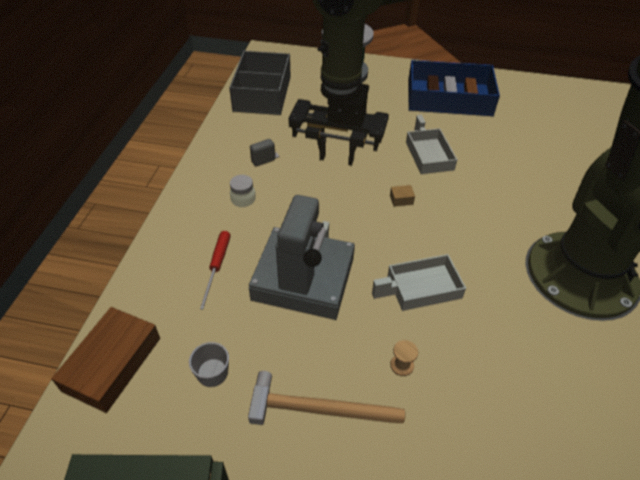

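The panel sits in the mouth (row ~62), the fin is straight, and the bystanders are where they were. One last numeric check, of fin tip to mouth distance.

```bash
python3 - <<'E'
from h import *
C=cam("wrist"); im=cv2.imread("pics/wrist16.png")
cv2.imwrite("pics/w16z.png",cv2.resize(im[40:130,200:465],None,fx=3,fy=3,interpolation=cv2.INTER_CUBIC))
y=np.radians(87.07); u=np.array([np.cos(y),np.sin(y)]); v=np.array([-u[1],u[0]])
l=atz("wrist",(210,60),.054,C)[:2]; r=atz("wrist",(454,58),.054,C)[:2]; m=(l+r)/2
for nm,p,z in [("tip",(312,120),.05),("finroot",(312,61),.034),("pl",(253,62),.036),("pr",(369,62),.036),("mouthmid",(330,56),.054)]:
    q=atz("wrist",p,z,C)[:2]-m; print(nm,(q@u*1e3).round(1),(q@v*1e3).round(1))
E
```

```text
tip -47.7 14.7
finroot -2.6 15.0
pl -2.6 58.2
pr -2.7 -26.6
mouthmid -2.6 2.5
```

View pics/w16z.png

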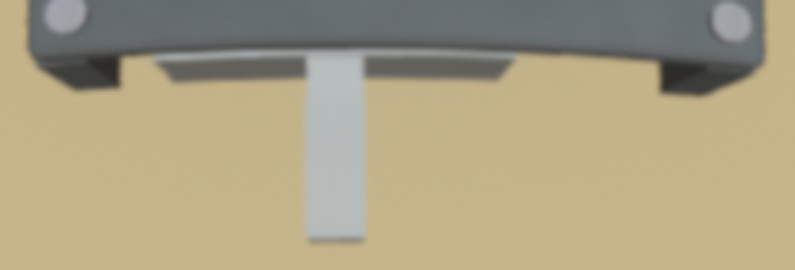

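```bash
python3 -c "
from cell import bot
print(bot.finish_job())"
```

```text
the job is handed in; nothing more can be done
None
```

The scrap tray is home against the stop with its front panel flush. I let go of it and handed the job in at about 23 s. No verdict came back, so this rests on my own measurements.

- **Tray choice:** I took the tray farthest from the base, about 0.59 m away.
- **Finding the guide:** with the nose about 63 mm inside the bay, I felt sideways and touched the long guide with the tray's middle at about y = +17 mm, pressing roughly 2 N. The touch twisted the tray 0.8°, so I backed off about 2 mm and straightened it. It then slid in just off the guide rather than pressed along it.
- **Reaching the stop:** the stop pushed back with about 3 N, then I released the tray and backed away. That was the highest reading on the press in any check between moves, well under the 15 N limit.
- **Last checks:**
  - Just before release, the panel was flush with the mouth to within about 0.5 mm.
  - After release, the fin tip stood 45 to 48 mm out from the mouth, against 47 mm expected.
  - The tray's middle line is at about y = +15 mm, and it was in line to about 0.1° when last measured on the way in.
  - The bystanders look unmoved in the side view; I did not measure them.
- **Disagreement:** two ways of locating the mouth edge in the last picture differed by about 2.6 mm. Both put the tray within the allowed range.

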